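Pack the ventilator service kit

TASK

Pack the ventilator service kit: put the large breathing filter, the elbow connector, the flow sensor and the battery pack each upright into the recess of the kit tray that is cut to its shape, lying flat on the recess floor. Set them down rather than dropping them. Leave the small filter and the T-piece where they are; they do not belong in this kit.

Things in the scene. Friction and masses are not known exactly. Their poses are not given: they have to be found in the camera images.
- filter: large breathing filter: white plastic drum 56 mm in diameter and 26 mm high, with a round port 22 mm in diameter rising 22 mm more from its middle (48 mm in all); the port is the easy grip. About 45 g, stands loose on the bench. Origin: centre of the underside, z up along the port.
- elbow: elbow connector, white plastic, lying flat: two tube legs at a right angle reach 40 mm from the corner along its +x and +y, 22 mm thick with 26 mm collars (top of legs 26 mm up). Above the corner a square port cap, 18 x 18 mm, sides along x and y, top 48 mm above the underside: grip it there, above the legs. About 35 g, loose. Origin: on the cap axis, on the underside plane, z up.
- sensor: flow sensor, white plastic: a tube 18 mm thick (20 mm end rims) and 60 mm long along its x through the middle of a block 24 x 24 mm that is 36 mm high with its plug head (the head is 20 mm along x, 24 mm along y). Grip the block across y (24 mm). About 40 g, loose. Origin: centre of the underside, z up.
- battery: battery pack: grey block 60 mm (x) by 46 mm (y) by 34 mm high with ribs and two brass contacts on top. Grip across y (46 mm). About 160 g, loose. Origin: centre of the underside, z up.
- round_pocket: black insert 86 x 86 x 15 mm, recess 12 mm deep with white floor 3 mm above origin; one of four fixed 2 x 2 (88 mm pitch, order varies) in an aluminium tray, rim 20 mm above the bench. Origin: centre of underside, 4 mm above the bench, z up. Its recess is a round hole 70 mm in diameter at the centre, for the large filter.
- L_pocket: black insert 86 x 86 x 15 mm, recess 12 mm deep with white floor 3 mm above origin; one of four fixed 2 x 2 (88 mm pitch, order varies) in an aluminium tray, rim 20 mm above the bench. Origin: centre of underside, 4 mm above the bench, z up. Recess: an L for the elbow, a 65 mm square less its (+x,+y) corner, arms 38 mm wide; the elbow's legs go along +x and +y, its origin at (-13.5, -13.5) mm.
- slot_pocket: black insert 86 x 86 x 15 mm, recess 12 mm deep with white floor 3 mm above origin; one of four fixed 2 x 2 (88 mm pitch, order varies) in an aluminium tray, rim 20 mm above the bench. Origin: centre of underside, 4 mm above the bench, z up. Its recess is a narrow slot at the centre, 74 mm (x) by 36 mm (y), for the flow sensor lying along x, either way round.
- wide_pocket: black insert 86 x 86 x 15 mm, recess 12 mm deep with white floor 3 mm above origin; one of four fixed 2 x 2 (88 mm pitch, order varies) in an aluminium tray, rim 20 mm above the bench. Origin: centre of underside, 4 mm above the bench, z up. Its recess is a wide rectangle at the centre, 74 mm (x) by 60 mm (y), for the battery lying along x, either way round.
- small_filter: small (child's) breathing filter, a look-alike to leave alone: white drum 38 mm in diameter and 22 mm high with a port 22 mm in diameter rising 22 mm more. Loose. Origin: centre of the underside.
- tee: T-piece, a look-alike of the elbow to leave alone: three white tube legs 34 mm long from the middle (along +x, -x and +y), 26 mm high, with the same square port cap to 48 mm. Loose. Origin: under the cap on the underside plane.
Mind the look-alikes: they are no part of the job. Leave any blue look-alike of the elbow alone.

How it is judged:
By the outcome, as a careful person would: the job done as asked, in the order asked, and still so for the second after the job is handed in, with the robot touching nothing.
It also fails if it takes over 101 s, if anything falls off the work surface, if the arm or the gripper's body presses on something with over 40 N, if the wrist force passes 120 N, or if a joint passes its speed limit or range.

ROBOT

A 7-joint arm with a two-finger parallel gripper is mounted at the origin on the work surface. World frame = base frame: x ahead of the robot, y to its left, z up, the work surface at z = 0. Lengths are in m, angles in rad, forces in N, time in s.
With the tool pointing down it reaches from about 0.35 to 0.9 m from the base axis. Payload 19.9 kg.
Tool frame: the origin (TCP) lies at the centre of the arm's flange, where the gripper is bolted on; the fingertips stand 173 mm ahead of it and the grasp point (between the pads) lies 155 mm ahead of it; z points along the fingers, y is the line along which they close (so a half turn about z gives the same grasp; the last joint's range is limited). The gripper opens to 85 mm and grips with 20 to 120 N. Pads are 22 mm wide; open, the fingers measure 114 mm over their backs; the gripper's body (76 mm by 85 mm) begins 54 mm behind the grasp point. The pads swing forward as they close: fully open they stand 13 mm farther back than shut.
Start: joints at [-1.278, 0.417, -0.01, 1.614, 0.005, 1.111, -0.053], TCP at [0.205, 0.59, 0.405] pointing down, gripper open.
Joint ranges: [-2.81, 2.81], [-0.39, 2.02], [-1.27, 1.25], [0.06, 2.57], [-1.19, 4.33], [0.19, 2], [-2.82, 2.82]. Speed limits (rad/s): [1.89, 1.89, 2.39, 2.39, 3.01, 3.01, 3.01].

INTERFACE

Orientations are given as a rotation vector (axis times angle).
In Python, from station import read_state, read_camera, hand_in, recognise, outline_of gives the robot as it stands. The module is installed in compiled form; this text tells all that it offers.
- The arm moves only by the tool arm_command, never from a script. Its argument "moves" is a list of rows, each an object with "linear": the shift along the tool's x, y, z in cm, a list of three; "twist": the turn about the tool's z in degrees. A call has 1 to 20 rows; each row shifts and turns the commanded pose from where the row before left it, along the tool's axes as they then stand; what a row does not reach is not made up. A row lasts 1/10 s, in which the tool goes at most 50 mm and 8.59 degrees, less where a joint would pass 70% of its speed; a pose out of reach is approached as far as the arm can. A call is refused whole if a number of a shift passes 5 or a number of a turn 8.59, either way. A call with a gripper value outside its range is refused whole. "hand" is the opening in per cent of the stroke, from 0 (shut) to 100 (fully open), set as the call begins (left out, the last holds). The fingers move at their own pace and stop on an object; "grip_force" is the grip in N (left out, the last holds). Time passes only in rows, so rows that do not move let the fingers close. It gives the time, the measured TCP pose, the force, the opening and the grip force at its end, in the units of the state.
- read_state(): the state, without advancing time (a new reading comes with each control period).
- read_camera(name): name is "side" or "top"; returns a dict with "img" (420x560x3 uint8, red, green, blue), "depth" (420x560 float32, m along the optical axis (not along the pixel's ray), 0 where there is no reading), "mtx" (3x3 intrinsics, pixels), "rvec" (rotation vector, rad) and "tvec" (3), from world to camera coordinates, as OpenCV has them. Camera axes: x right, y down, z forward; pixel columns grow to the right and rows downward; lengths in m; the calibration is good to about 2 mm. A picture is of the moment at which its call begins.
- hand_in(): hands the job in; it is judged then, once.
Trained networks look in a picture, given as the dict that the camera call returned (one of the last four; its "shot" number tells which), for a name from the list of things; names that differ only in an ending like _2 or _b are one class to them, and where a whole thing is asked for, a point or a joint stands for the part that bears it (a point fixed in the world has none). Each returns a list of dicts, best first, with "score" (0 to 1); they miss things now and then, are a little off and sometimes report something else, mostly with a low value. They report only what shows in the picture. A call takes as long as a camera call. They do not tell look-alikes from the thing itself.
- recognise(picture, query): "centre" ([row, column] in pixels, amid what is visible of it).
- outline_of(picture, query): "region" (420x560 bool, what is visible of it) and "centre" ([row, column] in pixels, amid what is visible of it).
The state is a dict: "time": time; "qpos": joint angles; "dq": joint speeds; "effort": joint torques, N m; "tool_pos": TCP position; "orientation": TCP orientation; "contact_force": force on the tool from outside, world axes, zero at the start; "ft_torque": the same for the moment, N m; "gripper_width": opening from 0.0 (shut) to 1.0 (fully open); "grasp_force": force on a finger pad.
Only numpy, scipy, OpenCV 4.12 (cv2) and the standard library are available. Lean on these libraries where they do the work, as an engineer would, in place of code of your own. Each camera call takes 0.05 s, during which the arm holds its last target. There are 200 camera calls.

## Working session

There is one attempt and no reset: what is moved stays moved. The work goes in short steps, Python scripts to look and compute and a tool call to move; the robot and the scene stay as the last step left them, time stands still between calls to the robot, and variables do not carry over. Pictures are saved under pics/ and viewed, at most 14 in all, crops included, and the job is handed in when it is done.

Besides the shell and the picture viewer there is one more tool, called after "Call:" as a command line: name --argument value ..., lists and objects as JSON in quotes. arm_command: Moves the arm, as the interface text tells. Its arguments: {"type":"object","properties":{"moves":{"type":"array","items":{"type":"object","properties":{"linear":{"type":"array","items":{"type":"number"}},"twist":{"type":"number"}}}},"hand":{"type":"number"},"grip_force":{"type":"number"}},"required":["moves"]}

```bash
mkdir -p pics
cat > h.py <<'E'
import numpy as np, cv2
from station import *
def world(p):
    R,_=cv2.Rodrigues(np.array(p["rvec"],float)); t=np.array(p["tvec"],float).reshape(3)
    K=np.array(p["mtx"]); d=p["depth"]; v,u=np.mgrid[:420,:560]
    c=np.stack([(u-K[0,2])/K[0,0]*d,(v-K[1,2])/K[1,1]*d,d],-1)
    w=(c-t)@R; w[d==0]=np.nan
    return w
def save(p,n,crop=None,s=1):
    im=p["img"][...,::-1]
    if crop: im=im[crop[0]:crop[1],crop[2]:crop[3]]
    cv2.imwrite("pics/"+n,cv2.resize(im,None,fx=s,fy=s,interpolation=cv2.INTER_CUBIC))
E
python3 - <<'E'
from h import *
s=read_state(); print(s["time"],s["tool_pos"],s["orientation"],s["gripper_width"])
for n in("top","side"):
    p=read_camera(n); save(p,n+"0.png",s=1.4); w=world(p); np.savez(n+"0.npz",w=w,img=p["img"])
    for q in "filter elbow sensor battery round_pocket L_pocket slot_pocket wide_pocket small_filter tee".split():
        for r in recognise(p,q)[:3]:
            c=np.array(r["centre"]); i=tuple(np.round(c).astype(int)); print(n,q,round(r["score"],2),c.round(),w[i].round(3))
E
```

```text
0.0 [0.20529635 0.59017993 0.40405105] [-5.23323145e-01 -3.09758385e+00  1.97083779e-03] 0.9989728623339754
top filter 0.6 [245. 176.] [0.422 0.261 0.023]
top elbow 0.53 [193. 420.] [ 0.577 -0.407  0.025]
top elbow 0.48 [228. 407.] [ 0.48  -0.373  0.019]
top elbow 0.48 [195. 247.] [0.565 0.071 0.004]
top sensor 0.62 [183. 158.] [0.59  0.313 0.034]
top battery 0.88 [222. 132.] [0.482 0.38  0.034]
top round_pocket 0.87 [224. 252.] [0.484 0.055 0.009]
top round_pocket 0.65 [242. 176.] [0.43  0.256 0.046]
top L_pocket 0.73 [192. 252.] [0.573 0.057 0.01 ]
top slot_pocket 0.87 [225. 283.] [ 0.483 -0.031  0.007]
top wide_pocket 0.78 [193. 284.] [ 0.572 -0.032  0.007]
top small_filter 0.45 [183. 379.] [ 0.604 -0.296  0.016]
top tee 0.87 [239. 371.] [ 0.448 -0.267  0.048]
top tee 0.47 [241. 178.] [0.433 0.254 0.032]
side filter 0.91 [181. 215.] [0.417 0.249 0.027]
side elbow 0.9 [360. 366.] [ 0.473 -0.38   0.023]
side elbow 0.57 [356. 434.] [ 0.568 -0.425  0.035]
side sensor 0.76 [160. 272.] [0.593 0.3   0.021]
side battery 0.88 [157. 225.] [0.48  0.363 0.026]
side battery 0.25 [210. 303.] [0.575 0.066 0.006]
side round_pocket 0.73 [218. 265.] [0.481 0.073 0.007]
side round_pocket 0.33 [212. 303.] [0.571 0.058 0.007]
side L_pocket 0.82 [210. 303.] [0.575 0.066 0.006]
side slot_pocket 0.81 [240. 282.] [ 0.483 -0.02   0.007]
side wide_pocket 0.95 [233. 320.] [ 0.57  -0.031  0.006]
side small_filter 0.58 [307. 399.] [ 0.583 -0.309  0.029]
side tee 0.72 [325. 318.] [ 0.439 -0.279  0.02 ]
```

View pics/top0.png

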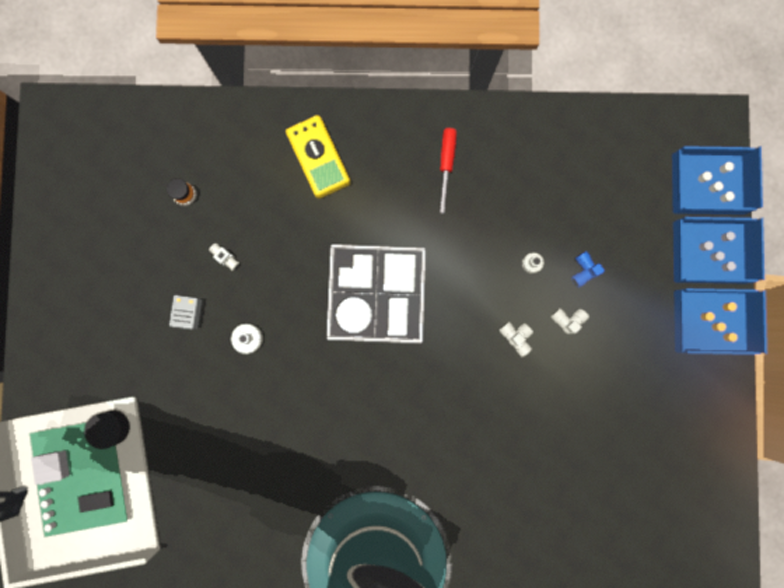

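View pics/side0.png

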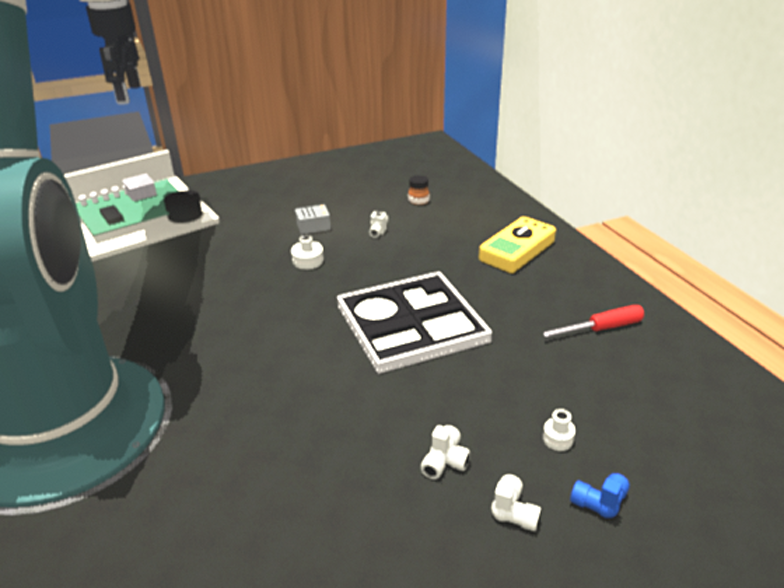

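Candidates: large filter (top px 242,176) vs small filter (188,380); white elbow (228,407) vs tee (241,370) and blue elbow (193,420). Checking by close crops and measuring.

Run:
```python
from h import *
a=np.load("top0.npz"); w=a["w"]; im=a["img"]
b=np.load("side0.npz")["img"]
def c(I,r,cc,h,s): return cv2.resize(np.ascontiguousarray(I[r-h:r+h,cc-h:cc+h,::-1]),(s,s),interpolation=cv2.INTER_CUBIC)
top=np.hstack([c(im,r,q,16,260) for r,q in((228,407),(241,370),(183,160))])
bot=np.hstack([c(im,222,132,16,260),c(im,242,176,16,260),c(b,359,367,30,260)])
cv2.imwrite("pics/crop1.png",np.vstack([top,bot]))
ws=np.load("side0.npz")["w"]
def rep(nm,W,x,y,R=.055,bins=((.012,.03),(.03,.043),(.043,.06))):
    m=(np.hypot(W[...,0]-x,W[...,1]-y)<R)
    for lo,hi in bins:
        k=m&(W[...,2]>lo)&(W[...,2]<hi); P=W[k][:,:2].astype(np.float32)
        if len(P)>3:
            r=cv2.minAreaRect(P*1000); print(nm,lo,len(P),P.mean(0).round(4),"rect",np.round(r[0],1),np.round(r[1],1),round(r[2],1))
for n,W in(("top",w),("side",ws)):
    for nm,x,y in(("filter",.43,.255),("elbow",.48,-.37),("sensor",.59,.31),("battery",.48,.375)): rep(n+" "+nm,W,x,y)
# tray
for n,W,I in(("top",w,im),("side",ws,b)):
    m=(abs(W[...,0]-.527)<.13)&(abs(W[...,1]-.012)<.13)
    g=I.min(-1)>150
    k=m&(W[...,2]>.01); P=W[m&(W[...,2]>.012)][:,:2].astype(np.float32)*1000; r=cv2.minAreaRect(P); print(n,"tray",r)
    lab,L,st,ce=cv2.connectedComponentsWithStats((m&g).astype(np.uint8))
    for i in range(1,lab):
        if st[i,4]>60:
            P=W[L==i][:,:2].astype(np.float32)*1000; r=cv2.minAreaRect(P); print(st[i,4],P.mean(0).round(1),np.round(r[0],1),np.round(r[1],1),round(r[2],1), np.nanmedian(W[L==i][:,2]).round(4))
```

```text
top filter 0.012 265 [0.4319 0.2622] rect [431.6 263.8] [51.9 55.2] 1.3
top filter 0.03 12 [0.4299 0.2538] rect [429.1 250.5] [18.7 21.9] 82.8
top filter 0.043 54 [0.4322 0.2636] rect [432.4 263.9] [18.8 20.6] 52.7
top elbow 0.012 208 [ 0.4823 -0.3692] rect [ 485.1 -370.4] [51.  53.5] 42.1
top elbow 0.03 14 [ 0.4664 -0.3646] rect [ 467.4 -368.3] [11.9 15.5] 50.0
top elbow 0.043 42 [ 0.4662 -0.3713] rect [ 466.2 -370.5] [17.5 16.7] 45.5
top sensor 0.012 107 [0.5916 0.3119] rect [594.6 314.5] [62.8 22.6] 47.6
top sensor 0.03 67 [0.5937 0.3139] rect [593.6 313.9] [20.8 23.1] 48.8
top battery 0.012 82 [0.4798 0.3704] rect [481.5 384.1] [45.9 59.9] 82.5
top battery 0.03 335 [0.4815 0.3852] rect [481.6 384.8] [45.9 59.4] 83.2
side filter 0.012 235 [0.4278 0.2506] rect [429.7 256.4] [52.3 55.6] 81.3
side filter 0.03 39 [0.4283 0.2544] rect [427.1 256. ] [11.5 21.1] 62.5
side filter 0.043 40 [0.43   0.2587] rect [430.3 261.3] [19.6 22.7] 7.1
side elbow 0.012 533 [ 0.4762 -0.3831] rect [ 483.6 -374.7] [54.4 52.7] 44.0
side elbow 0.03 67 [ 0.46   -0.3802] rect [ 464.3 -380. ] [12.3 23.4] 87.4

[... 453 characters left out ...]
6757812), 88.85716247558594)
676 [520.1   6.5] [526.5   9.5] [189.5 191.9] 88.8 0.0166
612 [568.7 -35.2] [567.8 -35.1] [77.3 61.2] 0.8 0.0067
475 [565.9  48.6] [568.9  52.7] [66.4 64.9] 1.0 0.0065
523 [482.3  54.3] [482.5  53.6] [69.8 69.9] 0.9 0.0064
373 [480.  -33.4] [479.9 -33.6] [72.9 38.7] 0.4 0.0067
side tray ((523.8219604492188, 8.264450073242188), (191.8041229248047, 187.63394165039062), 88.62620544433594)
1452 [514.5 -21.7] [532.1  24.3] [225.6 203.5] 88.6 0.0155
300 [566.7  53.9] [568.6  50. ] [73.1 69.6] 89.2 0.0078
376 [483.4  59.2] [480.3  52.9] [76.4 68.5] 66.6 0.0077
477 [569.7 -30.8] [566.  -36.2] [68.2 78.4] 87.1 0.0074
283 [481.2 -29.1] [479.1 -34.2] [45.7 78. ] 88.9 0.0079
```

View pics/crop1.png

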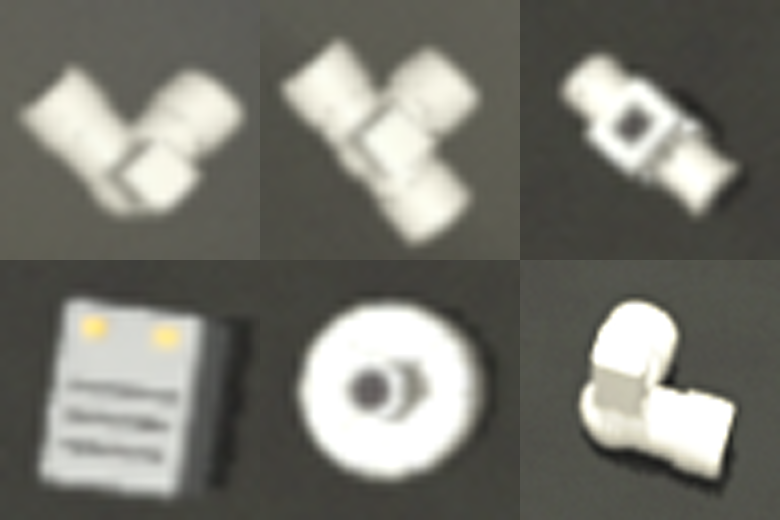

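All choices are clear: the large drum, the white L-shape with a cap at its corner, the sensor and the battery. Moving above the large filter first.

Call:
arm_command --moves '[{"linear": [0,0,0],"twist": -6.4},{"linear": [0,0,0],"twist": -6.4},{"linear": [0,0,0],"twist": -6.4},{"linear": [-1.88,-2.73,0],"twist": 0},{"linear": [-1.88,-2.73,0],"twist": 0},{"linear": [-1.88,-2.73,0],"twist": 0},{"linear": [-1.88,-2.73,0],"twist": 0},{"linear": [-1.88,-2.73,0],"twist": 0},{"linear": [-1.88,-2.73,0],"twist": 0},{"linear": [-1.88,-2.73,1],"twist": 0},{"linear": [-1.88,-2.73,2],"twist": 0},{"linear": [-1.88,-2.73,2],"twist": 0},{"linear": [-1.88,-2.73,2],"twist": 0},{"linear": [-1.88,-2.73,2],"twist": 0},{"linear": [-1.88,-2.73,1],"twist": 0},{"linear": [0,0,0],"twist": 0},{"linear": [0,0,0],"twist": 0}]' --hand 100 --grip_force 30

```text
time: 2.8
tool_pos: [0.4313, 0.2624, 0.3046]
orientation: [-0.002, -3.141, 0.0]
contact_force: [-0.5, 0.7, -0.4]
gripper_width: 1.001
grasp_force: 0.0
```

```bash
cat >> h.py <<'E'
def pose():
    s=read_state(); R,_=cv2.Rodrigues(np.array(s["orientation"],float)); return np.array(s["tool_pos"]),R,s
def go(x,y,z,psi=None):
    "tool-frame shift in cm to TCP goal (m), after twist to closing-line yaw psi (deg)"
    t,R,s=pose(); cur=np.degrees(np.arctan2(R[1,1],R[0,1])); psi=cur if psi is None else psi
    d=np.array([x,y,z])-t; a=np.radians(psi); X=np.array([-np.sin(a),np.cos(a)]); Y=np.array([np.cos(a),np.sin(a)])
    tw=-((psi-cur+180)%360-180)
    print("t %.2f tcp %s psi %.1f tilt %.3f | twist %.1f shift %s cm"%(s["time"],t.round(4),cur,R[2,2],tw,np.round([100*d[:2]@X,100*d[:2]@Y,-100*d[2]],2)), "q7 %.2f"%s["qpos"][6])
E
python3 - <<'E'
from h import *
go(.431,.2624,.201,90)
p=read_camera("side"); save(p,"s1.png",(110,230,140,300),4)
E
```

```text
t 2.80 tcp [0.4313 0.2624 0.3046] psi 89.9 tilt -1.000 | twist -0.1 shift [ 0.03 -0.   10.36] cm q7 1.00
```

View pics/s1.png

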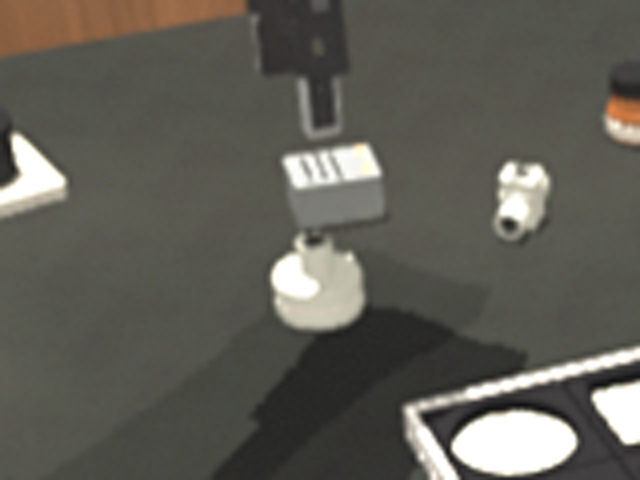

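The finger (crop col ~321) hangs straight above the filter port (~316), so it's aligned. Descending and gripping.

Call:
arm_command --moves '[{"linear": [0,0,2],"twist": 0},{"linear": [0,0,2],"twist": 0},{"linear": [0,0,2],"twist": 0},{"linear": [0,0,2],"twist": 0},{"linear": [0,0,1.5],"twist": 0},{"linear": [0,0,0.7],"twist": 0},{"linear": [0,0,0],"twist": 0}]'

```text
time: 3.55
tool_pos: [0.4306, 0.2634, 0.2024]
orientation: [0.002, -3.141, 0.0]
contact_force: [0.2, -0.2, 0.6]
gripper_width: 0.999
grasp_force: 0.0
```

Call:
arm_command --moves '[{"linear": [0,0,0]},{"linear": [0,0,0]},{"linear": [0,0,0]},{"linear": [0,0,0]},{"linear": [0,0,0]},{"linear": [0,0,0]},{"linear": [0,0,0]},{"linear": [0,0,0]},{"linear": [0,0,0]},{"linear": [0,0,0]},{"linear": [0,0,0]},{"linear": [0,0,0]}]' --hand 0 --grip_force 30

```text
invalid input at $.moves[0]: expected keys linear, twist
```

Call:
arm_command --moves '[{"linear": [0,0,0],"twist": 0},{"linear": [0,0,0],"twist": 0},{"linear": [0,0,0],"twist": 0},{"linear": [0,0,0],"twist": 0},{"linear": [0,0,0],"twist": 0},{"linear": [0,0,0],"twist": 0},{"linear": [0,0,0],"twist": 0},{"linear": [0,0,0],"twist": 0},{"linear": [0,0,0],"twist": 0},{"linear": [0,0,0],"twist": 0},{"linear": [0,0,0],"twist": 0},{"linear": [0,0,0],"twist": 0}]' --hand 0 --grip_force 30

```text
time: 4.75
tool_pos: [0.4312, 0.2628, 0.2031]
orientation: [-0.0, 3.141, 0.0]
contact_force: [-1.9, -0.8, 6.6]
gripper_width: 0.241
grasp_force: 29.1
```

Call:
arm_command --moves '[{"linear": [0,0,-1],"twist": 0},{"linear": [0,0,-2],"twist": 0},{"linear": [0,0,-2],"twist": 0},{"linear": [0,0,-1],"twist": 0},{"linear": [-0.4,-1.5,0],"twist": 0},{"linear": [-0.6,-2.5,0],"twist": 0},{"linear": [-0.6,-2.5,0],"twist": 0},{"linear": [-0.6,-2.5,0],"twist": 0},{"linear": [-0.6,-2.5,0],"twist": 0},{"linear": [-0.6,-2.5,0],"twist": 0},{"linear": [-0.6,-2.5,0],"twist": 0},{"linear": [-0.6,-2.5,0],"twist": 0},{"linear": [-0.4,-1.9,0],"twist": 0},{"linear": [0,0,0],"twist": 0},{"linear": [0,0,1.5],"twist": 0},{"linear": [0,0,1],"twist": 0},{"linear": [0,0,0],"twist": 0}]'

```text
time: 6.45
tool_pos: [0.4806, 0.0542, 0.2366]
orientation: [0.002, -3.139, 0.001]
contact_force: [-0.8, -0.4, 0.4]
gripper_width: 0.242
grasp_force: 29.6
```

Run:
```python
from h import *
go(.4813,.0538,.2115,90); s=read_state(); print(s["gripper_width"],s["contact_force"])
p=read_camera("side"); save(p,"s2.png",(150,270,200,360),4)
```

```text
t 6.45 tcp [0.4806 0.0542 0.2366] psi 90.1 tilt -1.000 | twist 0.1 shift [-0.07 -0.04  2.51] cm q7 1.48
0.24246718862479705 [-0.75060514 -0.37253381  0.42178223]
```

View pics/s2.png

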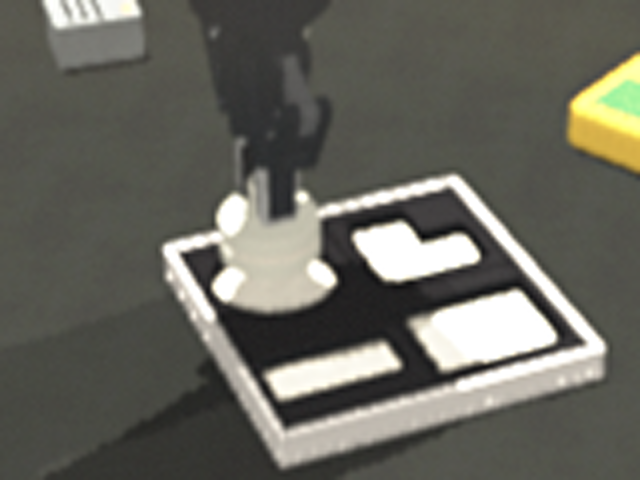

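The filter hangs centred over the round recess (crop ~270,290). Lowering.

Call:
arm_command --moves '[{"linear": [0,0,0.6],"twist": 0},{"linear": [0,0,0.6],"twist": 0},{"linear": [0,0,0.6],"twist": 0},{"linear": [0,0,0.4],"twist": 0},{"linear": [0,0,0.2],"twist": 0},{"linear": [0,0,0],"twist": 0}]'

```text
time: 7.1
tool_pos: [0.4811, 0.0537, 0.2134]
orientation: [0.0, -3.141, 0.0]
contact_force: [-0.3, 0.2, -0.9]
gripper_width: 0.241
grasp_force: 29.6
```

Call:
arm_command --moves '[{"linear": [0,0,0.1],"twist": 0},{"linear": [0,0,0.1],"twist": 0},{"linear": [0,0,0.1],"twist": 0},{"linear": [0,0,0],"twist": 0}]'

```text
time: 7.5
tool_pos: [0.4811, 0.0538, 0.2107]
orientation: [-0.0, 3.142, -0.0]
contact_force: [-0.7, -0.1, -0.2]
gripper_width: 0.244
grasp_force: 29.6
```

Call:
arm_command --moves '[{"linear": [0,0,0.1],"twist": 0},{"linear": [0,0,0.1],"twist": 0},{"linear": [0,0,0],"twist": 0}]'

```text
time: 7.8
tool_pos: [0.4814, 0.0537, 0.2096]
orientation: [-0.0, 3.141, 0.0]
contact_force: [-6.9, -1.4, 22.3]
gripper_width: 0.24
grasp_force: 32.3
```

Call:
arm_command --moves '[{"linear": [0,0,-0.05],"twist": 0},{"linear": [0,0,0],"twist": 0},{"linear": [0,0,0],"twist": 0},{"linear": [0,0,0],"twist": 0},{"linear": [0,0,0],"twist": 0},{"linear": [0,0,0],"twist": 0}]' --hand 60

```text
time: 8.4
tool_pos: [0.4811, 0.0538, 0.2092]
orientation: [0.0, -3.142, 0.0]
contact_force: [-0.0, 0.7, 0.0]
gripper_width: 0.596
grasp_force: 0.0
```

Call:
arm_command --moves '[{"linear": [0,0,-1],"twist": 0},{"linear": [0,0,-2],"twist": 0},{"linear": [0,0,-2],"twist": 0},{"linear": [0,0,-3],"twist": 0},{"linear": [0,0,-1],"twist": 0},{"linear": [0,0,0],"twist": 0}]'

```text
time: 9.0
tool_pos: [0.4814, 0.0538, 0.3009]
orientation: [-0.001, 3.139, 0.001]
contact_force: [0.4, -0.0, -0.6]
gripper_width: 0.601
grasp_force: 0.0
```

Run:
```python
from h import *
go(.4652,-.372,.202,45);go(.4652,-.372,.202,135)
```

```text
t 9.00 tcp [0.4814 0.0538 0.3009] psi 90.0 tilt -1.000 | twist 45.0 shift [-28.96 -31.26   9.89] cm q7 1.46
t 9.00 tcp [0.4814 0.0538 0.3009] psi 90.0 tilt -1.000 | twist -45.0 shift [ 31.26 -28.96   9.89] cm q7 1.46
```

Call:
arm_command --moves '[{"linear": [0,0,0],"twist": 7.5},{"linear": [0,0,0],"twist": 7.5},{"linear": [0,0,0],"twist": 7.5},{"linear": [0,0,0],"twist": 7.5},{"linear": [0,0,0],"twist": 7.5},{"linear": [0,0,0],"twist": 7.5},{"linear": [-1.4,-1.5,0],"twist": 0},{"linear": [-2.6,-2.8,0],"twist": 0},{"linear": [-2.6,-2.8,0],"twist": 0},{"linear": [-2.6,-2.8,0],"twist": 0},{"linear": [-2.6,-2.8,0],"twist": 0},{"linear": [-2.6,-2.8,0],"twist": 0},{"linear": [-2.6,-2.8,0],"twist": 0},{"linear": [-2.6,-2.8,0],"twist": 0},{"linear": [-2.6,-2.8,0],"twist": 0},{"linear": [-2.6,-2.8,0],"twist": 0},{"linear": [-2.6,-2.8,1],"twist": 0},{"linear": [-1.56,-1.76,2],"twist": 0},{"linear": [0,0,1],"twist": 0},{"linear": [0,0,0],"twist": 0}]'

```text
time: 11.0
tool_pos: [0.4642, -0.3717, 0.2568]
orientation: [-1.202, -2.898, -0.001]
contact_force: [-0.4, -0.1, 0.6]
gripper_width: 0.603
grasp_force: 0.0
```

Run:
```python
from h import *
go(.4652,-.372,.203,45)
p=read_camera("side"); a=cv2.resize(p["img"][300:400,300:440,::-1],(560,400)); t=read_camera("top");
b=cv2.resize(t["img"][190:250,230:300,::-1],(466,400)); 
cv2.imwrite("pics/s3.png",cv2.resize(np.hstack([a,b]),(800,312)))
```

```text
t 11.00 tcp [ 0.4642 -0.3717  0.2568] psi 45.0 tilt -1.000 | twist -0.0 shift [-0.09  0.05  5.38] cm q7 1.65
```

View pics/s3.png

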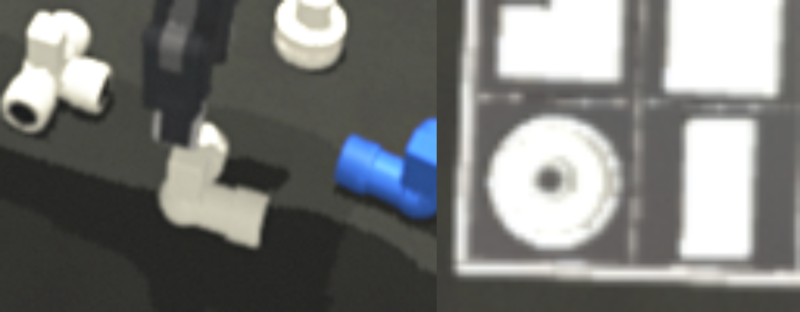

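The filter sits in its round recess (right) and the gripper is above the white elbow's cap (left). Descending and gripping.

Call:
arm_command --moves '[{"linear": [0,0,1.5],"twist": 0},{"linear": [0,0,1.5],"twist": 0},{"linear": [0,0,1.5],"twist": 0},{"linear": [0,0,0.8],"twist": 0},{"linear": [0,0,0],"twist": 0},{"linear": [0,0,0],"twist": 0}]'

```text
time: 11.7
tool_pos: [0.465, -0.3722, 0.2063]
orientation: [-1.202, -2.902, 0.0]
contact_force: [0.5, 0.2, 0.5]
gripper_width: 0.597
grasp_force: 0.0
```

Call:
arm_command --moves '[{"linear": [0,0,0],"twist": 0},{"linear": [0,0,0],"twist": 0},{"linear": [0,0,0],"twist": 0},{"linear": [0,0,0],"twist": 0},{"linear": [0,0,0],"twist": 0},{"linear": [0,0,0],"twist": 0},{"linear": [0,0,0],"twist": 0},{"linear": [0,0,0],"twist": 0},{"linear": [0,0,0],"twist": 0}]' --hand 0 --grip_force 30

```text
time: 12.6
tool_pos: [0.4651, -0.3722, 0.2067]
orientation: [1.202, 2.902, -0.0]
contact_force: [-2.6, 0.8, 7.2]
gripper_width: 0.197
grasp_force: 33.3
```

Call:
arm_command --moves '[{"linear": [0,0,-1],"twist": 0},{"linear": [0,0,-2],"twist": 0},{"linear": [0,0,-2],"twist": 0},{"linear": [0,0,-2],"twist": 0},{"linear": [0,0,-1],"twist": 0},{"linear": [0,0,0],"twist": 0}]'

```text
time: 13.2
tool_pos: [0.4652, -0.3722, 0.2877]
orientation: [1.201, 2.901, -0.0]
contact_force: [-0.0, -0.5, -0.9]
gripper_width: 0.203
grasp_force: 32.5
```

Run:
```python
from h import *
go(.5556,.0389,.21,89)
```

```text
t 13.20 tcp [ 0.4652 -0.3722  0.2877] psi 45.0 tilt -1.000 | twist -44.0 shift [-8.32 41.26  7.77] cm q7 1.64
```

Call:
arm_command --moves '[{"linear": [0,0,0],"twist": -7.4},{"linear": [0,0,0],"twist": -7.4},{"linear": [0,0,0],"twist": -7.4},{"linear": [0,0,0],"twist": -7.4},{"linear": [0,0,0],"twist": -7.4},{"linear": [0,0,0],"twist": -7},{"linear": [-0.3,1.6,0],"twist": 0},{"linear": [-0.7,3.5,0],"twist": 0},{"linear": [-0.7,3.5,0],"twist": 0},{"linear": [-0.7,3.5,0],"twist": 0},{"linear": [-0.7,3.5,0],"twist": 0},{"linear": [-0.7,3.5,0],"twist": 0},{"linear": [-0.7,3.5,0],"twist": 0},{"linear": [-0.7,3.5,0],"twist": 0},{"linear": [-0.7,3.5,0],"twist": 0},{"linear": [-0.7,3.5,0],"twist": 0},{"linear": [-0.7,3.5,0],"twist": 0},{"linear": [-0.7,3.5,0],"twist": 0},{"linear": [-0.32,1.16,0],"twist": 0},{"linear": [0,0,0],"twist": 0}]'

```text
time: 15.2
tool_pos: [0.555, 0.0417, 0.2855]
orientation: [-0.024, -3.141, -0.001]
contact_force: [0.9, -1.5, -0.7]
gripper_width: 0.198
grasp_force: 32.5
```

Call:
arm_command --moves '[{"linear": [0,0,1.5],"twist": 0},{"linear": [0,0,2],"twist": 0},{"linear": [0,0,1.5],"twist": 0},{"linear": [0,0,0],"twist": 0},{"linear": [0,0,0],"twist": 0}]'

```text
time: 15.7
tool_pos: [0.5552, 0.0386, 0.2363]
orientation: [-0.029, -3.141, 0.001]
contact_force: [-0.4, 0.4, 0.3]
gripper_width: 0.2
grasp_force: 32.5
```

Run:
```python
from h import *
go(.5556,.0389,.2137,89)
p=read_camera("side"); save(p,"s4.png",(160,270,240,380),4.5)
```

```text
t 15.70 tcp [0.5552 0.0386 0.2363] psi 89.0 tilt -1.000 | twist -0.0 shift [-0.04  0.03  2.26] cm q7 1.51
```

View pics/s4.png

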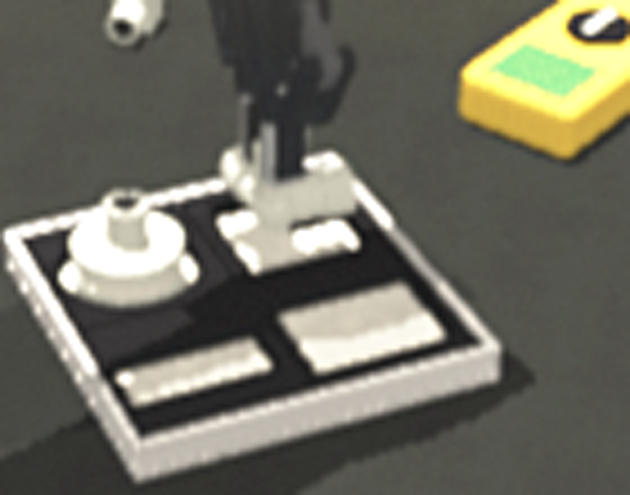

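The elbow is over the L recess, legs matching the arms. Lowering.

Call:
arm_command --moves '[{"linear": [0,0,0.6],"twist": 0},{"linear": [0,0,0.6],"twist": 0},{"linear": [0,0,0.5],"twist": 0},{"linear": [0,0,0.2],"twist": 0},{"linear": [0,0,0.1],"twist": 0},{"linear": [0,0,0],"twist": 0}]'

```text
time: 16.35
tool_pos: [0.5553, 0.039, 0.2161]
orientation: [-0.027, -3.141, 0.0]
contact_force: [-0.4, -0.8, -0.7]
gripper_width: 0.202
grasp_force: 32.5
```

Call:
arm_command --moves '[{"linear": [0,0,0.1],"twist": 0},{"linear": [0,0,0.1],"twist": 0},{"linear": [0,0,0],"twist": 0}]'

```text
time: 16.65
tool_pos: [0.5552, 0.0391, 0.2142]
orientation: [-0.027, -3.141, 0.0]
contact_force: [-0.8, -0.3, -0.2]
gripper_width: 0.202
grasp_force: 32.5
```

Call:
arm_command --moves '[{"linear": [0,0,0.1],"twist": 0},{"linear": [0,0,0],"twist": 0}]'

```text
time: 16.85
tool_pos: [0.5553, 0.039, 0.2137]
orientation: [0.027, 3.141, 0.0]
contact_force: [-4.1, -1.0, 10.5]
gripper_width: 0.2
grasp_force: 33.8
```

Call:
arm_command --moves '[{"linear": [0,0,0],"twist": 0},{"linear": [0,0,0],"twist": 0},{"linear": [0,0,0],"twist": 0},{"linear": [0,0,0],"twist": 0},{"linear": [0,0,0],"twist": 0}]' --hand 60

```text
time: 17.35
tool_pos: [0.5552, 0.0391, 0.2131]
orientation: [-0.027, -3.141, 0.0]
contact_force: [0.1, -0.4, 0.3]
gripper_width: 0.601
grasp_force: 0.0
```

Call:
arm_command --moves '[{"linear": [0,0,-1],"twist": 0},{"linear": [0,0,-2],"twist": 0},{"linear": [0,0,-3],"twist": 0},{"linear": [0,0,-2],"twist": 0},{"linear": [0,0,-1],"twist": 0},{"linear": [0,0,0],"twist": 0}]'

```text
time: 17.95
tool_pos: [0.5555, 0.0391, 0.3046]
orientation: [0.027, 3.139, 0.001]
contact_force: [-0.0, -0.0, -1.0]
gripper_width: 0.601
grasp_force: 0.0
```

Run:
```python
from h import *
go(.5925,.3125,.188,137)
```

```text
t 17.95 tcp [0.5555 0.0391 0.3046] psi 89.0 tilt -1.000 | twist -48.0 shift [-22.52  15.94  11.66] cm q7 1.50
```

Call:
arm_command --moves '[{"linear": [0,0,0],"twist": -8},{"linear": [0,0,0],"twist": -8},{"linear": [0,0,0],"twist": -8},{"linear": [0,0,0],"twist": -8},{"linear": [0,0,0],"twist": -8},{"linear": [0,0,0],"twist": -8},{"linear": [-1.4,1,0],"twist": 0},{"linear": [-2.8,2,0],"twist": 0},{"linear": [-2.8,2,0],"twist": 0},{"linear": [-2.8,2,0],"twist": 0},{"linear": [-2.8,2,0],"twist": 0},{"linear": [-2.8,2,0],"twist": 0},{"linear": [-2.8,2,1],"twist": 0},{"linear": [-2.8,2,2],"twist": 0},{"linear": [-1.5,0.94,2],"twist": 0},{"linear": [0,0,1],"twist": 0},{"linear": [0,0,0],"twist": 0},{"linear": [0,0,0],"twist": 0}]'

```text
time: 19.75
tool_pos: [0.5923, 0.3111, 0.2431]
orientation: [1.251, -2.881, 0.001]
contact_force: [0.2, 0.5, 0.4]
gripper_width: 0.602
grasp_force: 0.0
```

Run:
```python
from h import *
go(.5925,.3125,.188,137)
p=read_camera("side"); a=cv2.resize(p["img"][110:190,220:320,::-1],(500,400)); t=read_camera("top");
b=cv2.resize(t["img"][170:250,230:310,::-1],(400,400)); 
cv2.imwrite("pics/s5.png",cv2.resize(np.hstack([a,b]),(800,356)))
```

```text
t 19.75 tcp [0.5923 0.3111 0.2431] psi 136.9 tilt -1.000 | twist -0.1 shift [-0.12  0.08  5.51] cm q7 1.81
```

View pics/s5.png

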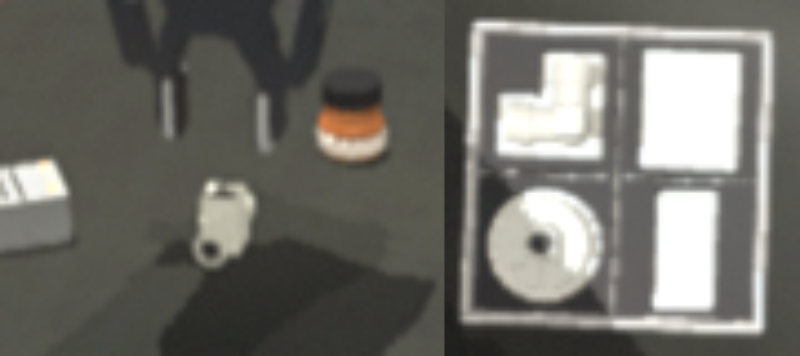

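The elbow is seated in the L recess; the sensor lies between the fingers. Descending and gripping.

Call:
arm_command --moves '[{"linear": [-0.1,0.1,1.5],"twist": 0},{"linear": [0,0,1.5],"twist": 0},{"linear": [0,0,1.5],"twist": 0},{"linear": [0,0,1.1],"twist": 0},{"linear": [0,0,0],"twist": 0},{"linear": [0,0,0],"twist": 0}]'

```text
time: 20.45
tool_pos: [0.592, 0.3138, 0.187]
orientation: [1.253, -2.88, 0.0]
contact_force: [0.4, 0.5, 0.8]
gripper_width: 0.604
grasp_force: 0.0
```

Call:
arm_command --moves '[{"linear": [0,0,0],"twist": 0},{"linear": [0,0,0],"twist": 0},{"linear": [0,0,0],"twist": 0},{"linear": [0,0,0],"twist": 0},{"linear": [0,0,0],"twist": 0},{"linear": [0,0,0],"twist": 0},{"linear": [0,0,0],"twist": 0},{"linear": [0,0,0],"twist": 0},{"linear": [0,0,0],"twist": 0}]' --hand 0 --grip_force 30

```text
time: 21.35
tool_pos: [0.5922, 0.3139, 0.188]
orientation: [-1.253, 2.88, 0.0]
contact_force: [-0.6, -0.7, 6.8]
gripper_width: 0.276
grasp_force: 30.3
```

Call:
arm_command --moves '[{"linear": [0,0,-1],"twist": 0},{"linear": [0,0,-2],"twist": 0},{"linear": [0,0,-3],"twist": 0},{"linear": [0,0,-3],"twist": 0},{"linear": [0,0,-1],"twist": 0},{"linear": [0,0,0],"twist": 0}]'

```text
time: 21.95
tool_pos: [0.5923, 0.3139, 0.2892]
orientation: [-1.252, 2.878, 0.0]
contact_force: [0.7, 0.6, -1.2]
gripper_width: 0.271
grasp_force: 29.6
```

Run:
```python
from h import *
go(.4797,-.0342,.195,89)
```

```text
t 21.95 tcp [0.5923 0.3139 0.2892] psi 137.0 tilt -1.000 | twist 48.0 shift [ 10.65 -35.     9.42] cm q7 1.82
```

Call:
arm_command --moves '[{"linear": [0,0,0],"twist": 8},{"linear": [0,0,0],"twist": 8},{"linear": [0,0,0],"twist": 8},{"linear": [0,0,0],"twist": 8},{"linear": [0,0,0],"twist": 8},{"linear": [0,0,0],"twist": 8},{"linear": [0.5,-1.6,0],"twist": 0},{"linear": [1,-3.3,0],"twist": 0},{"linear": [1,-3.3,0],"twist": 0},{"linear": [1,-3.3,0],"twist": 0},{"linear": [1,-3.3,0],"twist": 0},{"linear": [1,-3.3,0],"twist": 0},{"linear": [1,-3.3,0],"twist": 0},{"linear": [1,-3.3,0],"twist": 0},{"linear": [1,-3.3,0],"twist": 0},{"linear": [1,-3.3,0],"twist": 0},{"linear": [1,-3.3,0],"twist": 0},{"linear": [0.15,-0.4,0],"twist": 0},{"linear": [0,0,0],"twist": 0},{"linear": [0,0,0],"twist": 0}]'

```text
time: 23.95
tool_pos: [0.4796, -0.0335, 0.2868]
orientation: [-0.025, -3.141, -0.0]
contact_force: [0.2, -0.2, -1.2]
gripper_width: 0.278
grasp_force: 29.6
```

Call:
arm_command --moves '[{"linear": [0,0,1.5],"twist": 0},{"linear": [0,0,2],"twist": 0},{"linear": [0,0,2],"twist": 0},{"linear": [0,0,1.2],"twist": 0},{"linear": [0,0,0],"twist": 0},{"linear": [0,0,0],"twist": 0}]'

```text
time: 24.55
tool_pos: [0.4798, -0.034, 0.2205]
orientation: [-0.026, -3.141, 0.0]
contact_force: [0.7, 0.4, -0.1]
gripper_width: 0.274
grasp_force: 29.6
```

Run:
```python
from h import *
go(.4797,-.0342,.195,89)
p=read_camera("side"); save(p,"s6.png",(160,270,220,360),4.5)
```

```text
t 24.55 tcp [ 0.4798 -0.034   0.2205] psi 89.0 tilt -1.000 | twist 0.0 shift [ 0.01 -0.02  2.55] cm q7 1.68
```

View pics/s6.png

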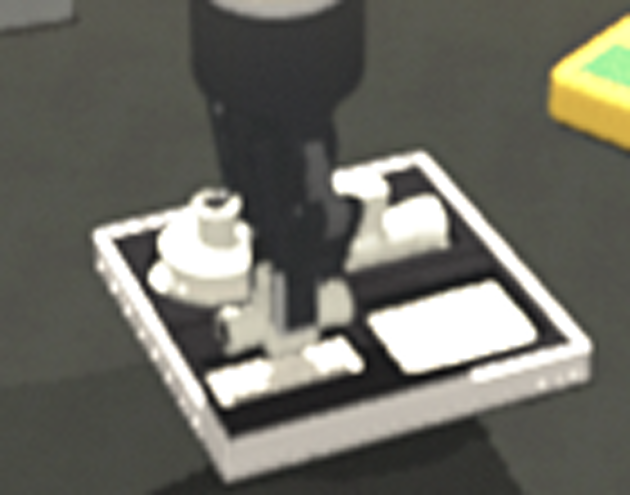

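The sensor hangs along the slot and over it. Lowering.

Call:
arm_command --moves '[{"linear": [0,0,0.6],"twist": 0},{"linear": [0,0,0.6],"twist": 0},{"linear": [0,0,0.6],"twist": 0},{"linear": [0,0,0.4],"twist": 0},{"linear": [0,0,0.1],"twist": 0},{"linear": [0,0,0.1],"twist": 0},{"linear": [0,0,0],"twist": 0}]'

```text
time: 25.3
tool_pos: [0.4795, -0.0344, 0.1962]
orientation: [-0.027, -3.141, 0.0]
contact_force: [-0.1, 0.0, -0.1]
gripper_width: 0.274
grasp_force: 29.6
```

Call:
arm_command --moves '[{"linear": [0,0,0.1],"twist": 0},{"linear": [0,0,0],"twist": 0}]'

```text
time: 25.5
tool_pos: [0.4795, -0.0344, 0.1952]
orientation: [0.027, 3.141, -0.0]
contact_force: [0.2, -0.2, 0.5]
gripper_width: 0.275
grasp_force: 29.6
```

Call:
arm_command --moves '[{"linear": [0,0,0.1],"twist": 0},{"linear": [0,0,0],"twist": 0}]'

```text
time: 25.7
tool_pos: [0.4797, -0.0344, 0.1948]
orientation: [0.027, 3.141, 0.0]
contact_force: [-4.7, 0.6, 14.9]
gripper_width: 0.272
grasp_force: 31.5
```

Call:
arm_command --moves '[{"linear": [0,0,0],"twist": 0},{"linear": [0,0,0],"twist": 0},{"linear": [0,0,0],"twist": 0},{"linear": [0,0,0],"twist": 0},{"linear": [0,0,0],"twist": 0}]' --hand 55

```text
time: 26.2
tool_pos: [0.4795, -0.0344, 0.1942]
orientation: [-0.027, -3.141, 0.0]
contact_force: [0.5, -1.3, 0.2]
gripper_width: 0.548
grasp_force: 0.0
```

Call:
arm_command --moves '[{"linear": [0,0,-1],"twist": 0},{"linear": [0,0,-2],"twist": 0},{"linear": [0,0,-3],"twist": 0},{"linear": [0,0,-3],"twist": 0},{"linear": [0,0,-2],"twist": 0},{"linear": [0,0,0],"twist": 0}]'

```text
time: 26.8
tool_pos: [0.4801, -0.0345, 0.3073]
orientation: [0.027, 3.137, 0.0]
contact_force: [0.6, 0.6, 0.2]
gripper_width: 0.546
grasp_force: 0.0
```

Run:
```python
from h import *
go(.4805,.3833,.185,83)
```

```text
t 26.80 tcp [ 0.4801 -0.0345  0.3073] psi 89.0 tilt -1.000 | twist 6.0 shift [ 5.05 41.47 12.23] cm q7 1.64
```

Call:
arm_command --moves '[{"linear": [0,0,0],"twist": 6},{"linear": [0.2,1.6,0],"twist": 0},{"linear": [0.4,3.3,0],"twist": 0},{"linear": [0.4,3.3,0],"twist": 0},{"linear": [0.4,3.3,0],"twist": 0},{"linear": [0.4,3.3,0],"twist": 0},{"linear": [0.4,3.3,0],"twist": 0},{"linear": [0.4,3.3,0],"twist": 0},{"linear": [0.4,3.3,0],"twist": 0},{"linear": [0.4,3.3,0],"twist": 0},{"linear": [0.4,3.3,0],"twist": 0},{"linear": [0.4,3.3,0],"twist": 0},{"linear": [0.4,3.3,1],"twist": 0},{"linear": [0.4,3.3,2],"twist": 0},{"linear": [0.1,0.3,2],"twist": 0},{"linear": [0,0,1],"twist": 0},{"linear": [0,0,0],"twist": 0},{"linear": [0,0,0],"twist": 0}]' --hand 85

```text
time: 28.6
tool_pos: [0.4798, 0.3829, 0.2448]
orientation: [0.193, 3.135, -0.001]
contact_force: [-0.4, -0.8, 1.1]
gripper_width: 0.849
grasp_force: 0.0
```

Run:
```python
from h import *
go(.4805,.3833,.187,83)
p=read_camera("side"); a=cv2.resize(p["img"][100:180,180:280,::-1],(500,400)); t=read_camera("top");
b=cv2.resize(t["img"][170:250,230:310,::-1],(400,400)); 
cv2.imwrite("pics/s7.png",cv2.resize(np.hstack([a,b]),(800,356)))
```

```text
t 28.60 tcp [0.4798 0.3829 0.2448] psi 82.9 tilt -1.000 | twist -0.1 shift [-0.06  0.05  5.78] cm q7 0.77
```

View pics/s7.png

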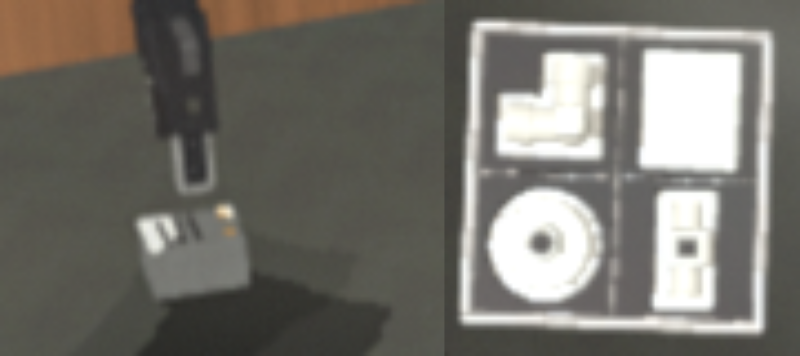

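Three parts are seated; the gripper is over the battery. Descending.

Call:
arm_command --moves '[{"linear": [0,0,1.5],"twist": 0},{"linear": [0,0,2],"twist": 0},{"linear": [0,0,1.5],"twist": 0},{"linear": [0,0,0.8],"twist": 0},{"linear": [0,0,0],"twist": 0},{"linear": [0,0,0],"twist": 0}]'

```text
time: 29.3
tool_pos: [0.4795, 0.3838, 0.1865]
orientation: [0.191, 3.135, 0.0]
contact_force: [-0.5, -0.0, 0.0]
gripper_width: 0.85
grasp_force: 0.0
```

Call:
arm_command --moves '[{"linear": [0,0,0],"twist": 0},{"linear": [0,0,0],"twist": 0},{"linear": [0,0,0],"twist": 0},{"linear": [0,0,0],"twist": 0},{"linear": [0,0,0],"twist": 0},{"linear": [0,0,0],"twist": 0},{"linear": [0,0,0],"twist": 0},{"linear": [0,0,0],"twist": 0},{"linear": [0,0,0],"twist": 0},{"linear": [0,0,0],"twist": 0}]' --hand 0 --grip_force 50

```text
time: 30.3
tool_pos: [0.4795, 0.3839, 0.1871]
orientation: [0.191, 3.135, 0.001]
contact_force: [-1.0, -0.9, 6.2]
gripper_width: 0.531
grasp_force: 51.7
```

Call:
arm_command --moves '[{"linear": [0,0,-1],"twist": 0},{"linear": [0,0,-2],"twist": 0},{"linear": [0,0,-3],"twist": 0},{"linear": [0,0,-3],"twist": 0},{"linear": [0,0,-1],"twist": 0},{"linear": [0,0,0],"twist": 0}]'

```text
time: 30.9
tool_pos: [0.4795, 0.3839, 0.288]
orientation: [0.191, 3.134, 0.003]
contact_force: [0.0, 0.6, -1.9]
gripper_width: 0.526
grasp_force: 51.7
```

Run:
```python
from h import *
go(.5677,-.0358,.193,89)
```

```text
t 30.90 tcp [0.4795 0.3839 0.288 ] psi 83.0 tilt -1.000 | twist -6.0 shift [ -9.55 -41.81   9.5 ] cm q7 0.77
```

Call:
arm_command --moves '[{"linear": [0,0,0],"twist": -6},{"linear": [-0.4,-1.6,0],"twist": 0},{"linear": [-0.7,-3,0],"twist": 0},{"linear": [-0.7,-3,0],"twist": 0},{"linear": [-0.7,-3,0],"twist": 0},{"linear": [-0.7,-3,0],"twist": 0},{"linear": [-0.7,-3,0],"twist": 0},{"linear": [-0.7,-3,0],"twist": 0},{"linear": [-0.7,-3,0],"twist": 0},{"linear": [-0.7,-3,0],"twist": 0},{"linear": [-0.7,-3,0],"twist": 0},{"linear": [-0.7,-3,0],"twist": 0},{"linear": [-0.7,-3,0],"twist": 0},{"linear": [-0.7,-3,0],"twist": 0},{"linear": [-0.7,-3,0],"twist": 0},{"linear": [-0.1,-1.2,0],"twist": 0},{"linear": [0,0,0],"twist": 0},{"linear": [0,0,0],"twist": 0}]'

```text
time: 32.7
tool_pos: [0.5677, -0.0354, 0.2855]
orientation: [-0.028, -3.14, -0.0]
contact_force: [0.1, 0.6, -1.7]
gripper_width: 0.524
grasp_force: 51.6
```

Call:
arm_command --moves '[{"linear": [0,0,1.5],"twist": 0},{"linear": [0,0,2],"twist": 0},{"linear": [0,0,2],"twist": 0},{"linear": [0,0,1.2],"twist": 0},{"linear": [0,0,0],"twist": 0},{"linear": [0,0,0],"twist": 0}]'

```text
time: 33.3
tool_pos: [0.5682, -0.0355, 0.2193]
orientation: [-0.026, -3.141, 0.0]
contact_force: [1.5, -0.2, -1.8]
gripper_width: 0.524
grasp_force: 51.6
```

Run:
```python
from h import *
go(.5677,-.0358,.1935,89)
p=read_camera("side"); save(p,"s8.png",(170,280,240,380),4.5)
```

```text
t 33.30 tcp [ 0.5682 -0.0355  0.2193] psi 89.0 tilt -1.000 | twist 0.0 shift [ 0.05 -0.03  2.58] cm q7 1.65
```

View pics/s8.png

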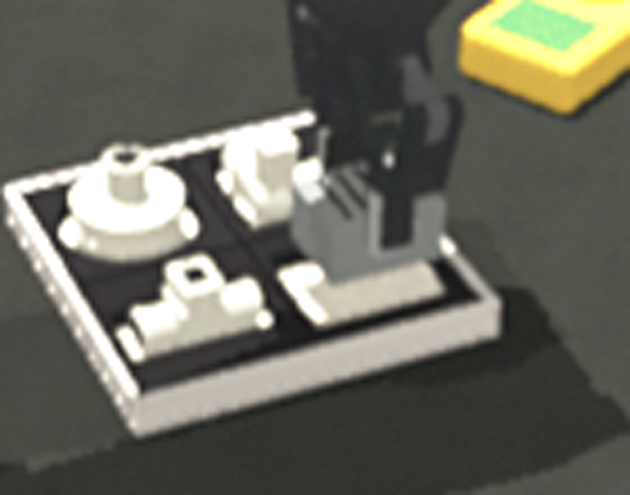

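The battery is over the wide recess, square to it. Lowering.

Call:
arm_command --moves '[{"linear": [0,0,0.6],"twist": 0},{"linear": [0,0,0.6],"twist": 0},{"linear": [0,0,0.6],"twist": 0},{"linear": [0,0,0.3],"twist": 0},{"linear": [0,0,0.1],"twist": 0},{"linear": [0,0,0.1],"twist": 0},{"linear": [0,0,0],"twist": 0}]'

```text
time: 34.05
tool_pos: [0.5682, -0.0359, 0.1962]
orientation: [0.027, 3.141, -0.0]
contact_force: [-0.4, -0.4, -2.1]
gripper_width: 0.526
grasp_force: 51.6
```

Call:
arm_command --moves '[{"linear": [0,0,0.1],"twist": 0},{"linear": [0,0,0],"twist": 0}]'

```text
time: 34.25
tool_pos: [0.5682, -0.0359, 0.1953]
orientation: [0.027, 3.141, -0.0]
contact_force: [0.3, -0.6, -0.8]
gripper_width: 0.526
grasp_force: 51.6
```

Call:
arm_command --moves '[{"linear": [0,0,0.1],"twist": 0},{"linear": [0,0,0],"twist": 0}]'

```text
time: 34.45
tool_pos: [0.5681, -0.0359, 0.1941]
orientation: [-0.027, -3.141, 0.0]
contact_force: [0.7, 0.6, -3.0]
gripper_width: 0.528
grasp_force: 51.6
```

Call:
arm_command --moves '[{"linear": [0,0,0.1],"twist": 0},{"linear": [0,0,0],"twist": 0}]'

```text
time: 34.65
tool_pos: [0.5682, -0.0359, 0.194]
orientation: [0.027, 3.141, 0.0]
contact_force: [-7.2, 0.9, 17.2]
gripper_width: 0.528
grasp_force: 53.7
```

Call:
arm_command --moves '[{"linear": [0,0,0],"twist": 0},{"linear": [0,0,0],"twist": 0},{"linear": [0,0,0],"twist": 0},{"linear": [0,0,0],"twist": 0},{"linear": [0,0,0],"twist": 0}]' --hand 70

```text
time: 35.15
tool_pos: [0.5682, -0.0358, 0.1931]
orientation: [-0.027, -3.141, 0.0]
contact_force: [0.6, -0.3, 0.1]
gripper_width: 0.7
grasp_force: 0.0
```

Call:
arm_command --moves '[{"linear": [0,0,-1],"twist": 0},{"linear": [0,0,-2],"twist": 0},{"linear": [0,0,-3],"twist": 0},{"linear": [0,0,-3],"twist": 0},{"linear": [0,0,-3],"twist": 0},{"linear": [0,3,-1],"twist": 0},{"linear": [0,4,0],"twist": 0},{"linear": [0,4,0],"twist": 0},{"linear": [0,4,0],"twist": 0},{"linear": [0,4,0],"twist": 0},{"linear": [0,3,0],"twist": 0},{"linear": [0,2,0],"twist": 0},{"linear": [0,0,0],"twist": 0},{"linear": [0,0,0],"twist": 0}]'

```text
time: 36.55
tool_pos: [0.5722, 0.2041, 0.3237]
orientation: [0.026, 3.141, -0.0]
contact_force: [0.7, -1.3, 0.3]
gripper_width: 0.701
grasp_force: 0.0
```

Run:
```python
from h import *
p=read_camera("side"); a=cv2.resize(p["img"][180:280,230:360,::-1],(520,400)); t=read_camera("top");
b=cv2.resize(t["img"][170:250,230:310,::-1],(400,400)); 
cv2.imwrite("pics/s9.png",cv2.resize(np.hstack([a,b]),(800,348)))
w=world(t)
for n,x,y,r in(("filter",.4813,.0538,.008),("elbow",.5556,.0389,.006),("sensor",.4797,-.0342,.009),("batt",.5677,-.0358,.015)):
    z=w[...,2][np.hypot(w[...,0]-x,w[...,1]-y)<r]; print(n,np.percentile(z,[50,90]).round(4))
```

```text
filter [0.0543 0.0566]
elbow [0.0529 0.0559]
sensor [0.0413 0.044 ]
batt [0.04   0.0426]
```

View pics/s9.png

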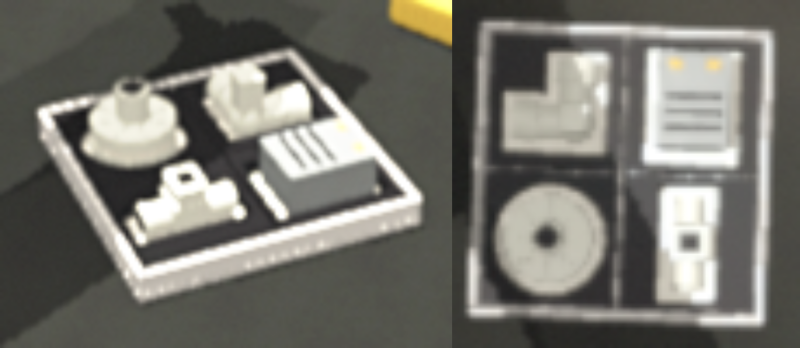

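All four parts sit in their recesses, and their top heights match the expected 55/55/43/41 mm.

```bash
python3 -c "from station import *; print(hand_in())"
```

```text
the job is handed in; nothing more can be done
None
```

The large filter, elbow, flow sensor and battery were each set down flat in their own recess, in that order; the look-alikes weren't touched, and the job was handed in at about 37 s of the 101 s allowed.

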